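# Take spent cartridges off a vacuum manifold and put it back on vacuum

### The job

The vacuum manifold was stopped for a change-over. Pull out every spent cartridge (dark brown bed) and put it in the yellow waste bin, and screw the valve of every port that then holds no cartridge down until it is tight (the ports that were already empty too); leave the cream cartridges in place with their valves open. When all that is done, turn the red vacuum cock a quarter turn to open, handle pointing to the front, so that the vacuum draws only through the cream cartridges.

Things in the scene. Friction and masses are not known exactly. Their poses are not given: they have to be found in the camera images.
- manifold: Fixed vacuum manifold: glass tank, white lid; 112 (x) x 350 (y) x 88 mm to the lid's top. Origin at mid-underside; -x faces the robot, +y its left. Five places 58 mm apart, each a grey upright port at the rear and 64 mm before it that port's shut-off valve; at the right end the red vacuum cock (axis at x -4, y -146 mm), before it a gauge (30 mm wide, 12 mm high).
- port_0 (a point): Middle of the open mouth of port 0 (0 is leftmost, 4 rightmost, as seen by the robot). The port is an upright round socket, 25 mm outside, 18 mm bore, 26 mm deep down to the lid. It holds one cartridge or is empty.
- port_1 (a point): Middle of the open mouth of port 1 (0 is leftmost, 4 rightmost, as seen by the robot). The port is an upright round socket, 25 mm outside, 18 mm bore, 26 mm deep down to the lid. It holds one cartridge or is empty.
- port_2 (a point): Middle of the open mouth of port 2 (0 is leftmost, 4 rightmost, as seen by the robot). The port is an upright round socket, 25 mm outside, 18 mm bore, 26 mm deep down to the lid. It holds one cartridge or is empty.
- port_3 (a point): Middle of the open mouth of port 3 (0 is leftmost, 4 rightmost, as seen by the robot). The port is an upright round socket, 25 mm outside, 18 mm bore, 26 mm deep down to the lid. It holds one cartridge or is empty.
- port_4 (a point): Middle of the open mouth of port 4 (0 is leftmost, 4 rightmost, as seen by the robot). The port is an upright round socket, 25 mm outside, 18 mm bore, 26 mm deep down to the lid. It holds one cartridge or is empty.
- knob_0 (a point): Point on the axis of the knob of valve 0 (the valve of port 0), 16 mm above the knob's underside and 12 mm below its top: a good height to grip. Upright knurled black knob, 22 mm diameter, 28 mm high, white index line on top; round valve body (18 mm diameter) below it. It goes down as it is screwed down, 6 mm a turn.
- valve_0 (a joint): Angle of the knob of valve 0 in rad: 0 is shut tight against its stop; positive is open (at the start 2.8 to 5.2). Turning the knob clockwise, seen from above, screws it down and lowers the value. It stays where it is left; about 0.03 N m turns it.
- knob_1 (a point): Point on the axis of the knob of valve 1 (the valve of port 1), 16 mm above the knob's underside and 12 mm below its top: a good height to grip. Upright knurled black knob, 22 mm diameter, 28 mm high, white index line on top; round valve body (18 mm diameter) below it. It goes down as it is screwed down, 6 mm a turn.
- valve_1 (a joint): Angle of the knob of valve 1 in rad: 0 is shut tight against its stop; positive is open (at the start 2.8 to 5.2). Turning the knob clockwise, seen from above, screws it down and lowers the value. It stays where it is left; about 0.03 N m turns it.
- knob_2 (a point): Point on the axis of the knob of valve 2 (the valve of port 2), 16 mm above the knob's underside and 12 mm below its top: a good height to grip. Upright knurled black knob, 22 mm diameter, 28 mm high, white index line on top; round valve body (18 mm diameter) below it. It goes down as it is screwed down, 6 mm a turn.
- valve_2 (a joint): Angle of the knob of valve 2 in rad: 0 is shut tight against its stop; positive is open (at the start 2.8 to 5.2). Turning the knob clockwise, seen from above, screws it down and lowers the value. It stays where it is left; about 0.03 N m turns it.
- knob_3 (a point): Point on the axis of the knob of valve 3 (the valve of port 3), 16 mm above the knob's underside and 12 mm below its top: a good height to grip. Upright knurled black knob, 22 mm diameter, 28 mm high, white index line on top; round valve body (18 mm diameter) below it. It goes down as it is screwed down, 6 mm a turn.
- valve_3 (a joint): Angle of the knob of valve 3 in rad: 0 is shut tight against its stop; positive is open (at the start 2.8 to 5.2). Turning the knob clockwise, seen from above, screws it down and lowers the value. It stays where it is left; about 0.03 N m turns it.
- knob_4 (a point): Point on the axis of the knob of valve 4 (the valve of port 4), 16 mm above the knob's underside and 12 mm below its top: a good height to grip. Upright knurled black knob, 22 mm diameter, 28 mm high, white index line on top; round valve body (18 mm diameter) below it. It goes down as it is screwed down, 6 mm a turn.
- valve_4 (a joint): Angle of the knob of valve 4 in rad: 0 is shut tight against its stop; positive is open (at the start 2.8 to 5.2). Turning the knob clockwise, seen from above, screws it down and lowers the value. It stays where it is left; about 0.03 N m turns it.
- live_a: Cartridge still in use: clear barrel 16 mm diameter, 76 mm long, with a CREAM-coloured packed bed and cream top; at the top a flange 26 x 15 x 3 mm with two ears (grip across its narrow side to hold the barrel). Origin on its axis at half its length, 38 mm above the foot; z along the barrel, towards the flange. Stands upright in one of the ports, with its upper 50 mm above the port. 30 g. Always present.
- live_b: Cartridge still in use: clear barrel 16 mm diameter, 76 mm long, with a CREAM-coloured packed bed and cream top; at the top a flange 26 x 15 x 3 mm with two ears (grip across its narrow side to hold the barrel). Origin on its axis at half its length, 38 mm above the foot; z along the barrel, towards the flange. Stands upright in one of the ports, with its upper 50 mm above the port. 30 g. Always present.
- spent_a: Spent cartridge: same clear barrel (16 mm diameter, 76 mm long, at the top a flange 26 x 15 x 3 mm, long along its x, with two ears; grip across the narrow side to hold the barrel) but with a DARK BROWN bed and top. Origin on its axis at half its length, 38 mm above the foot; z along the barrel, towards the flange. Stands loose in one of the ports, upper 50 mm above the port; lifts straight out (26 mm deep). 30 g. May be absent.
- spent_b: Spent cartridge: same clear barrel (16 mm diameter, 76 mm long, at the top a flange 26 x 15 x 3 mm, long along its x, with two ears; grip across the narrow side to hold the barrel) but with a DARK BROWN bed and top. Origin on its axis at half its length, 38 mm above the foot; z along the barrel, towards the flange. Stands loose in one of the ports, upper 50 mm above the port; lifts straight out (26 mm deep). 30 g. May be absent.
- spent_c: Spent cartridge: same clear barrel (16 mm diameter, 76 mm long, at the top a flange 26 x 15 x 3 mm, long along its x, with two ears; grip across the narrow side to hold the barrel) but with a DARK BROWN bed and top. Origin on its axis at half its length, 38 mm above the foot; z along the barrel, towards the flange. Stands loose in one of the ports, upper 50 mm above the port; lifts straight out (26 mm deep). 30 g. May be absent.
- vacuum_cock (a joint): Quarter-turn vacuum cock, angle in rad: 0 is shut (handle across the line, pointing to the manifold's right, -y), 1.57 is open (handle along the line, pointing to the front, -x); it turns clockwise from above to open, and stays where it is left; about 0.07 N m turns it.
- cock_tip (a point): Centre of the top of the upturned end (12 x 12 mm) of the cock's red handle, 151 mm above the bench, 54 mm from the cock's upright axis. The end is 20 mm high, with at least 30 mm of free space under it wherever it stands; the rest of the handle is a flat bar 12 mm wide whose top lies 10 mm below this point.
- waste_bin: Loose yellow open waste bin, 80 mm (its x) x 156 mm (its y) x 66 mm high, walls and floor 3 mm. Origin at the centre of its underside. 0.45 kg.

How it is judged:
By the outcome, as a careful person would: the job done as asked, in the order asked, and still so for the second after the job is handed in, with the robot touching nothing.
Of spent_a, spent_b, spent_c only 2 to 3 are there at a start; the rules pass over those that are not, and their reading is None.
At some moment in a run one of waste_bin may be knocked a few centimetres aside while the robot is not near it.
Once in a run the grip may slacken for a moment while it holds something.
It also fails if it takes over 210 s, if anything falls off the work surface, if the arm or the gripper's body presses on something with over 40 N, if the wrist force passes 120 N, or if a joint passes its speed limit or range.

### The arm

A 6-joint arm with a two-finger parallel gripper is mounted at the origin on a cart in front of the work surface, level with it; the furniture and walls round the work are solid. World frame = base frame: x ahead of the robot, y to its left, z up, the work surface at z = 0. Lengths are in mm, angles in degrees, forces in N, time in s.
With the tool pointing down it reaches from about 300 to 850 mm from the base axis. Payload 4.2 kg.
Tool frame: the origin (TCP) lies on the centre line of the jaws, within the pads' length; the fingertips stand 14 mm ahead of it and the grasp point (between the pads) lies 5 mm behind it; z points along the fingers, y is the direction in which the jaws open and shut (so a half turn about z gives the same grasp; the last joint's range is limited). The gripper opens to 91 mm and grips with 3 to 60 N. Pads are 32 mm wide; open, the fingers measure 118 mm over their backs; the gripper's body (76 mm by 178 mm) begins 60 mm behind the grasp point.
Start: joints at [-72.021, 18.312, 89.639, -0, 72.044, -1.146], TCP at [188.394, -543.277, 227.976] pointing down, gripper open.
Joint ranges: [-177.97, 177.97], [-48.28, 115.42], [12.27, 149.76], [-77.06, 257.06], [2.81, 150.46], [-146.56, 146.56]. Speed limits (degrees/s): [147.25, 147.25, 180, 180, 180, 180].

### API

Orientations are given as [roll, pitch, yaw] about the fixed x, y, z axes, in that order (R = Rz(yaw) Ry(pitch) Rx(roll)).
In Python, from workcell import env gives the robot as it stands.
- The arm moves only by the tool play_rows, never from a script. Its argument "increments" is a list of rows, each a list of 5 numbers: the shift along the world's x, y, z in mm, then the turn about the world's z in degrees, then the closure, from 0 (fully open) to 1 (shut). In form: [[x, y, z, yaw, fingers], ...]. A call has 1 to 20 rows; each row shifts and turns the commanded pose from where the row before left it; what a row does not reach is not made up. A row lasts 1/8 s, in which the tool goes at most 62.5 mm and 10.7 degrees, less where a joint would pass 70% of its speed; a pose out of reach is approached as far as the arm can. A call is refused whole if a number of a shift passes 62.5 or a number of a turn 10.7, either way. A call with a gripper value outside its range is refused whole. The fingers move at their own pace and stop on an object; "newtons" is the grip in N (left out, the last holds). Time passes only in rows, so rows that do not move let the fingers close. It gives the time, the measured TCP pose, the force and the opening at its end, in the units of the state.
- env.state(): the state, without advancing time (a new reading comes with each control period).
- env.grab_frame(name): name is "scene" or "top"; returns the picture (400x640x3 uint8, red, green, blue); there is no depth.
- env.calibration(name): a dict with "fx", "fy", "cx", "cy" (pixels), "R" (3x3) and "t" (3): a world point X has camera coordinates R X + t. Camera axes: x right, y down, z forward; pixel columns grow to the right and rows downward; lengths in mm; the calibration is good to about 2 mm. A picture is of the moment at which its call begins. calibration takes no time and is no camera call.
- env.job_done(): hands the job in, once; it reports no verdict.
The state is a dict: "time_s": time; "qpos": joint angles; "qvel": joint speeds; "effort": joint torques, N m; "ee_pos": TCP position; "ee_rot": TCP orientation; "force": force on the tool from outside, world axes, zero at the start; "torque": the same for the moment, N m; "gripper_width": finger opening in mm.
Only numpy, scipy, OpenCV 4.12 (cv2) and the standard library are available. Lean on these libraries where they do the work, as an engineer would, in place of code of your own. Each camera call takes 0.05 s, during which the arm holds its last target.

## Working session

There is one attempt and no reset: what is moved stays moved. The work goes in short steps, Python scripts to look and compute and a tool call to move; the robot and the scene stay as the last step left them, time stands still between calls to the robot, and variables do not carry over. Pictures are saved under pics/ and viewed, and the job is handed in when it is done.

Besides the shell and the picture viewer there is one more tool, called after "Emit:" as name(argument=value, ...) on one line, values as JSON. play_rows: Moves the arm, as the interface text tells. Its arguments: {"type":"object","properties":{"increments":{"type":"array"},"newtons":{"type":"number"}},"required":["increments"]}

```bash
mkdir -p pics; cat > h.py <<'E'
from workcell import env
import numpy as np, cv2
def shot(n,f):
    im=env.grab_frame(n); cv2.imwrite('pics/'+f+'.png',im[:,:,::-1]); return im
def proj(n,X):
    c=env.calibration(n); p=np.array(c['R'])@np.array(X,float)+np.array(c['t']).ravel()
    return [c['fx']*p[0]/p[2]+c['cx'],c['fy']*p[1]/p[2]+c['cy']]
def ray(n,u,v,z):
    c=env.calibration(n);R=np.array(c['R']);t=np.array(c['t']).ravel()
    o=-R.T@t; d=R.T@np.array([(u-c['cx'])/c['fx'],(v-c['cy'])/c['fy'],1])
    return o+d*(z-o[2])/d[2]
def tri(n1,p1,n2,p2):
    A=[];
    P=[]
    for n,(u,v) in ((n1,p1),(n2,p2)):
        a=ray(n,u,v,0);b=ray(n,u,v,200);P.append((a,(b-a)/np.linalg.norm(b-a)))
    M=sum(np.eye(3)-np.outer(d,d) for a,d in P); q=sum((np.eye(3)-np.outer(d,d))@a for a,d in P)
    return np.linalg.solve(M,q)
E
python3 - <<'E'
from h import *
shot('scene','s0');shot('top','t0')
for n in('scene','top'):
    c=env.calibration(n);R=np.array(c['R']);print(n,c['fx'],-R.T@np.array(c['t']).ravel(),R.round(2).tolist())
print(env.state())
E
```

```text
scene 433.2150770946389 [ 69.42509011 511.09789317 487.03774851] [[-0.85, -0.53, -0.01], [-0.2, 0.34, -0.92], [0.49, -0.78, -0.4]]
top 376.21718236974664 [ 437.23827083 -173.09895136  944.60526885] [[0.01, -1.0, 0.01], [-0.99, -0.02, -0.13], [0.13, -0.01, -0.99]]
{'time_s': 0.1, 'qpos': array([-7.20195466e+01,  1.83482279e+01,  8.97000621e+01,  6.60116287e-04,
        7.20441180e+01, -1.14452809e+00]), 'qvel': array([ 0.03252919, -0.06588649, -0.14348013,  0.06246133, -0.06207498,
       -0.04204264]), 'effort': array([ 2.19802096e-03, -4.13326049e+01, -2.32508129e+01,  7.30441441e-02,
        4.21600300e-02, -6.35714150e-05]), 'ee_pos': array([ 188.26989493, -542.84315603,  227.19745713]), 'ee_rot': array([-1.79907623e+02, -2.47331098e-03,  1.91247755e+01]), 'force': array([-0.44190987,  0.10672529, -0.25761577]), 'torque': array([-0.0079113 ,  0.00049952, -0.00093745]), 'gripper_width': 91.38719506315209}
```

View pics/s0.png

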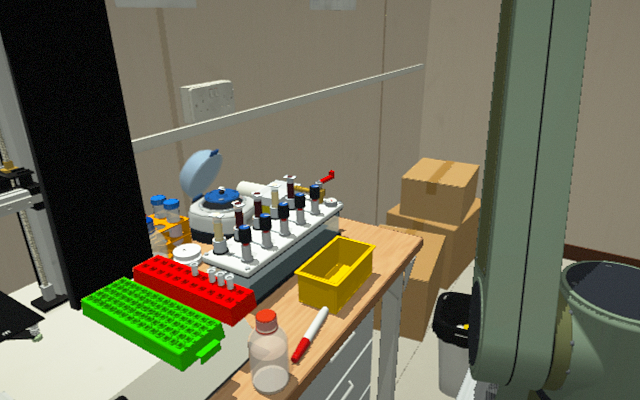

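View pics/t0.png

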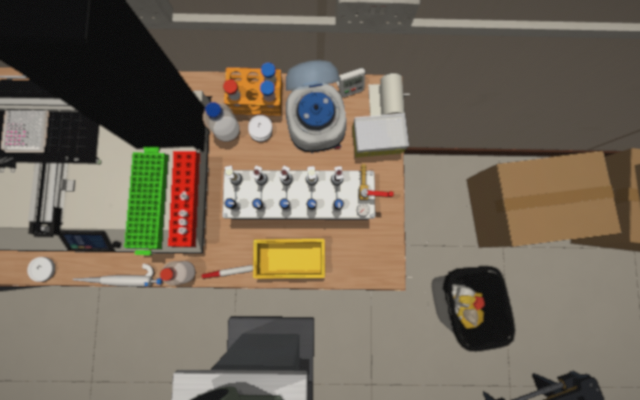

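```bash
python3 - <<'E'
import cv2
a=cv2.imread('pics/s0.png')[160:290,190:350];cv2.imwrite('pics/s0z.png',cv2.resize(a,None,fx=4.8,fy=4.5,interpolation=2))
a=cv2.imread('pics/t0.png')[145:290,210:405];cv2.imwrite('pics/t0z.png',cv2.resize(a,None,fx=4,fy=4,interpolation=2))
E
```

```text
(no output)
```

View pics/s0z.png

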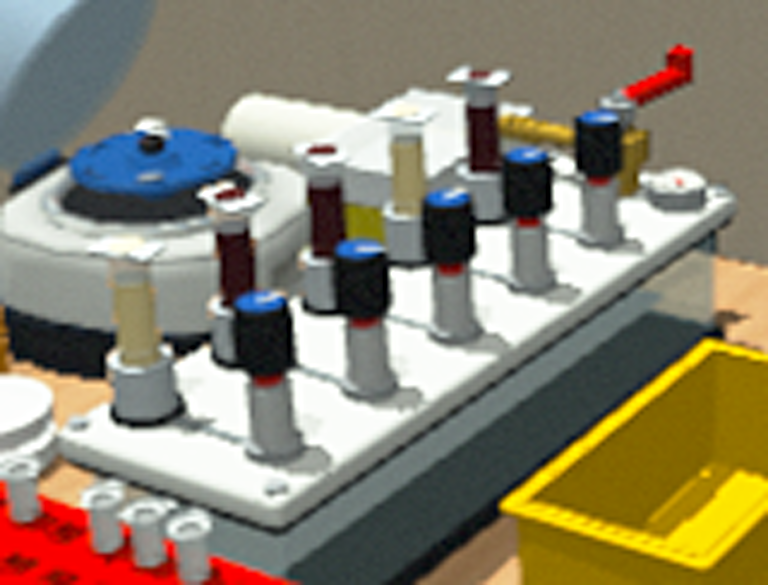

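View pics/t0z.png

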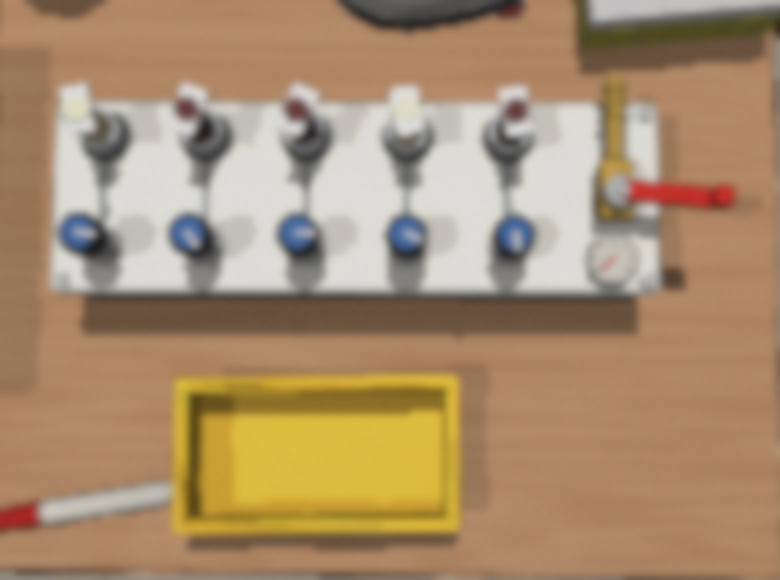

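```bash
cat > m.py <<'E'
from h import *
def blobs(im,mask,x0,y0,x1,y1,mina):
    m=np.zeros(mask.shape,np.uint8);m[y0:y1,x0:x1]=mask[y0:y1,x0:x1]
    n,l,s,c=cv2.connectedComponentsWithStats(m)
    return [(c[i].round(2).tolist(),int(s[i,4])) for i in range(1,n) if s[i,4]>=mina]
E
python3 - <<'E'
from m import *
T=cv2.imread('pics/t0.png')[:,:,::-1].astype(int);S=cv2.imread('pics/s0.png')[:,:,::-1].astype(int)
bl=lambda I:((I[:,:,2]>I[:,:,0]+50)&(I[:,:,2]>110)).astype(np.uint8)
bt=blobs(T,bl(T),215,190,350,215,5);bs=blobs(S,bl(S),230,175,330,245,3)
print(bt);print(bs)
bt.sort(key=lambda q:q[0][0]);bs.sort(key=lambda q:q[0][0])
for a,b in zip(bt,bs): print('knobtop',tri('top',a[0],'scene',b[0]).round(1))
for u,v in ((75,104),(186,108),(296,108),(405,104),(515,109)): print('cart',ray('top',210+u/4,145+v/4,164).round(1))
# lid mask
for u,v in ((55,103),(657,103),(660,293),(50,290)): print('lid',ray('top',210+u/4,145+v/4,88).round(1))
for u,v in ((175,378),(458,376),(460,535),(175,535)): print('bin',ray('top',210+u/4,145+v/4,66).round(1))
rd=lambda I:((I[:,:,0]>130)&(I[:,:,1]<70)&(I[:,:,2]<70)).astype(np.uint8)
print(blobs(T,rd(T),360,180,400,205,5),blobs(S,rd(S),310,160,345,190,5))
print('tip',ray('top',210+726/4,145+196/4,151).round(1), tri('top',(210+726/4,145+196/4),'scene',(190+681/4.8,160+50/4.5)))
print('axis',ray('top',210+618/4,145+189/4,145).round(1))
E
```

```text
[([228.39, 202.45], 33), ([256.19, 202.14], 36), ([283.26, 202.82], 34), ([310.41, 202.74], 34), ([338.1, 202.42], 31)]
[([314.22, 185.5], 18), ([233.4, 194.2], 82), ([298.86, 194.05], 22), ([282.62, 203.65], 26), ([263.56, 214.74], 27), ([243.29, 226.68], 31)]
knobtop [544.    4.6 209.5]
knobtop [559.8 -34.9 127.1]
knobtop [559.4 -94.8 128.2]
knobtop [ 559.4 -155.5  129.9]
knobtop [ 560.8 -216.6  130.1]
cart [606.6   8.7 164. ]
cart [605.4 -49.8 164. ]
cart [ 606.4 -107.8  164. ]
cart [ 609.5 -165.4  164. ]
cart [ 607.8 -223.6  164. ]
lid [623.5  38.   88. ]
lid [ 629.4 -311.1   88. ]
lid [ 518.5 -312.4   88. ]
lid [514.8  35.8  88. ]
bin [466.7 -33.6  66. ]
bin [ 470.2 -197.9   66. ]
bin [ 379.2 -200.2   66. ]
bin [377.  -36.8  66. ]
[([381.41, 193.55], 93)] [([331.43, 171.14], 7), ([326.55, 177.6], 40)]
tip [ 565.1 -337.7  151. ] [ 566.0112902  -338.61271486  146.38444539]
axis [ 569.  -280.7  145. ]
```

```bash
python3 - <<'E'
from m import *
bt=[[228.39, 202.45],[256.19, 202.14],[283.26, 202.82],[310.41, 202.74],[338.1, 202.42]]
bs=[[243.29, 226.68],[263.56, 214.74],[282.62, 203.65],[298.86, 194.05],[314.22, 185.5]]
for a,b in zip(bt,bs): print(tri('top',a,'scene',b).round(1), ray('top',*a,146).round(1))
T=cv2.imread('pics/t0.png')
cs=[cv2.resize(T[152:182,x-12:x+13],None,fx=10,fy=10,interpolation=0) for x in (256,284,339)]
cs2=[cv2.resize(T[192:212,x-12:x+13],None,fx=10,fy=10,interpolation=0) for x in (256,284,339)]
cv2.imwrite('pics/z.png',np.vstack([np.hstack(cs),np.hstack(cs2)]))
E
```

```text
[541.2   9.1 153. ] [542.   10.6 146. ]
[543.  -49.5 152.1] [543.6 -48.6 146. ]
[ 542.1 -107.1  153.1] [ 543.1 -106.5  146. ]
[ 543.1 -164.7  152.8] [ 544.2 -164.5  146. ]
[ 544.3 -223.9  151.8] [ 545.8 -223.9  146. ]
```

View pics/z.png

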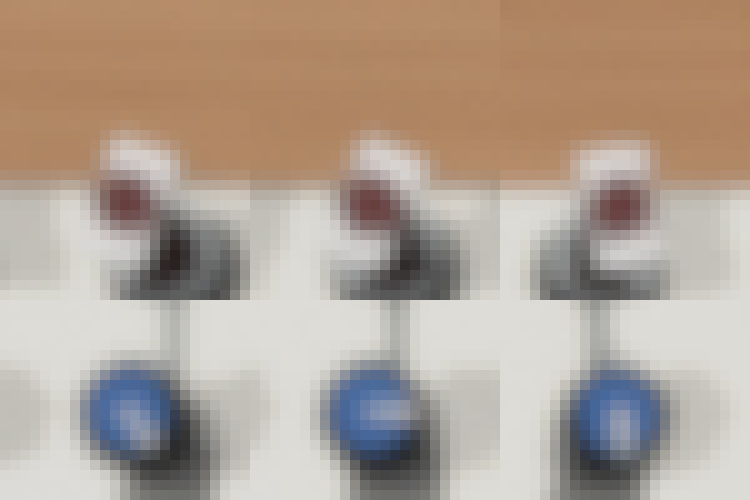

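Emit:
play_rows(increments=[[30, 35, 0, -3, 0.55], [30, 35, 0, -3, 0.55], [30, 35, 0, -3, 0.55], [30, 35, 0, -3, 0.55], [30, 35, 0, -3, 0.55], [30, 35, 0, -3, 0.55], [30, 35, 0, -3, 0.55], [30, 35, 0, -3, 0.55], [30, 35, 0, -3, 0.55], [30, 35, 0, -3, 0.55], [30, 35, 0, -3, 0.55], [30, 35, 0, -3, 0.55], [30, 35, 0, -3, 0.55], [27.5, 38.5, 0, 0, 0.55], [0, 0, -20, 0, 0.55], [0, 0, 0, 0, 0.55], [0, 0, 0, 0, 0.55]], newtons=20)

```text
time_s: 2.22
ee_pos: [605.8, -50.2, 208.3]
ee_rot: [180.0, -0.0, -19.9]
force: [0.1, 0.2, 0.7]
gripper_width: 40.7
```

```bash
python3 - <<'E'
from h import *
s=env.state();print({k:np.round(s[k],2) for k in('time_s','qpos','ee_pos','ee_rot','force','torque','gripper_width')})
a=shot('scene','s1')[130:270,180:360];b=shot('top','t1')
cv2.imwrite('pics/s1z.png',cv2.resize(a[:,:,::-1],None,fx=4.4,fy=4.2,interpolation=2))
E
```

```text
{'time_s': np.float64(2.22), 'qpos': array([-5.810e+00,  2.198e+01,  8.695e+01, -1.000e-02,  7.106e+01,
        1.041e+02]), 'ee_pos': array([605.8 , -50.17, 208.29]), 'ee_rot': array([179.99,  -0.  , -19.91]), 'force': array([0.08, 0.15, 0.68]), 'torque': array([ 0.06, -0.01,  0.03]), 'gripper_width': np.float64(40.7)}
```

View pics/s1z.png

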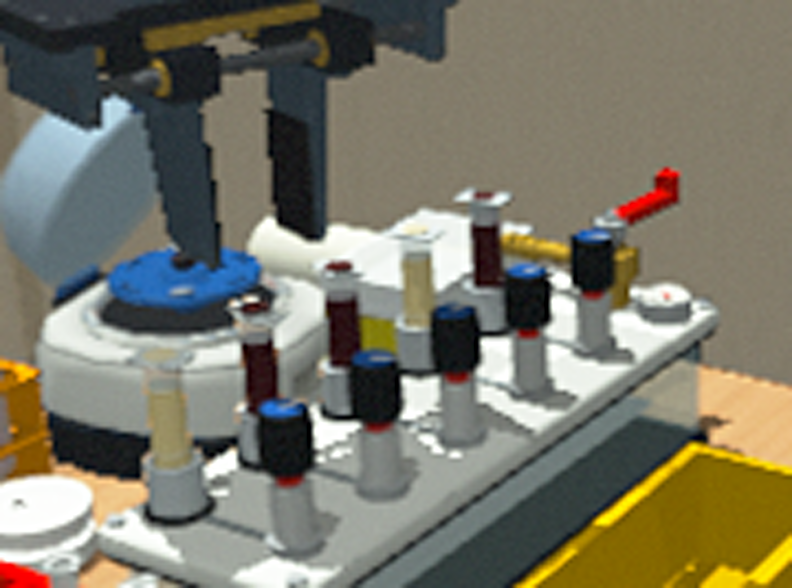

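View pics/t1.png

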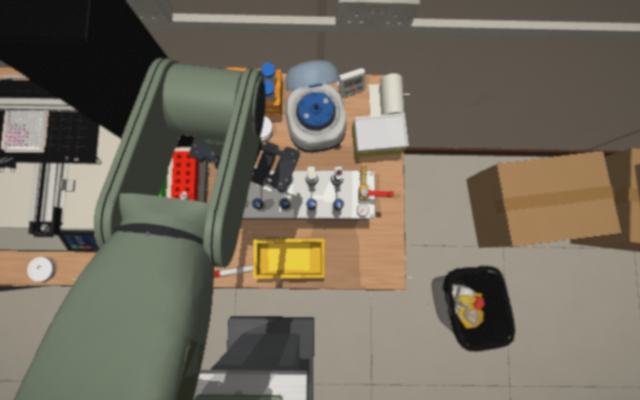

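Emit:
play_rows(increments=[[0, 0, -35, 0, 0.55], [0, 0, -30, 0, 0.55], [0, 0, 0, 0, 0.55], [0, 0, 0, 0, 0.9], [0, 0, 0, 0, 0.9], [0, 0, 0, 0, 0.9], [0, 0, 0, 0, 0.9], [0, 0, 0, 0, 0.9]], newtons=15)

```text
time_s: 3.32
ee_pos: [606.6, -49.9, 144.2]
ee_rot: [-180.0, -0.1, -19.9]
force: [-0.6, -0.1, 5.8]
gripper_width: 16.1
```

Emit:
play_rows(increments=[[0, 0, 10, 0, 0.9], [0, 0, 30, 0, 0.9], [0, 0, 30, 0, 0.9], [0, 0, 30, 0, 0.9], [0, 0, 0, 0, 0.9], [0, 0, 0, 0, 0.9]])

```text
time_s: 4.08
ee_pos: [605.1, -49.7, 241.9]
ee_rot: [180.0, 0.1, -19.9]
force: [-1.4, 0.1, -1.1]
gripper_width: 15.6
```

```bash
python3 - <<'E'
from h import *
s=env.state();print({k:np.round(s[k],2) for k in('time_s','ee_pos','ee_rot','force','torque','gripper_width')})
a=shot('scene','s2')[60:270,160:380]
cv2.imwrite('pics/s2z.png',cv2.resize(a[:,:,::-1],None,fx=3,fy=2.8,interpolation=2))
E
```

```text
{'time_s': np.float64(4.08), 'ee_pos': array([605.15, -49.69, 241.9 ]), 'ee_rot': array([ 1.7996e+02,  1.2000e-01, -1.9870e+01]), 'force': array([-1.39,  0.11, -1.15]), 'torque': array([0.05, 0.04, 0.01]), 'gripper_width': np.float64(15.63)}
```

View pics/s2z.png

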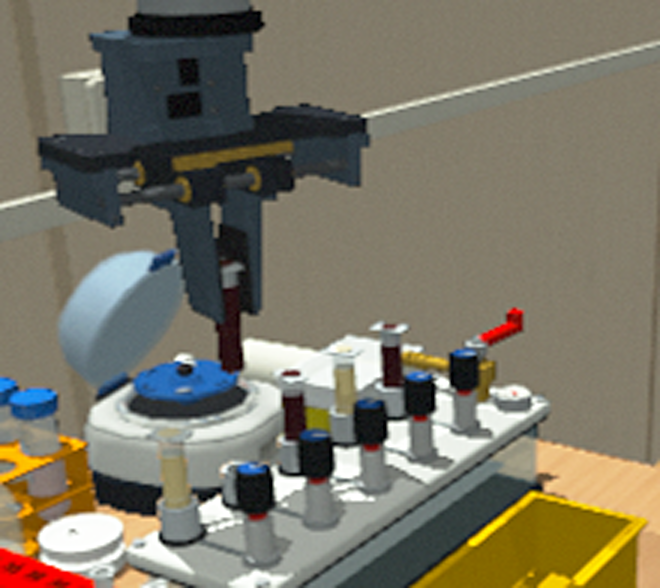

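Emit:
play_rows(increments=[[-45, -8, 0, 5, 0.9], [-45, -8, 0, 5, 0.9], [-45, -8, 0, 5, 0.9], [-47, -8, 0, 5, 0.9], [0, 0, -30, 0, 0.9], [0, 0, -30, 0, 0.9], [0, 0, 0, 0, 0.9], [0, 0, 0, 0, 0.9]])

```text
time_s: 5.12
ee_pos: [424.3, -81.8, 183.3]
ee_rot: [180.0, -0.0, 0.1]
force: [0.5, 0.2, 0.2]
gripper_width: 15.4
```

```bash
python3 - <<'E'
from h import *
a=shot('scene','s3')[100:330,160:390];b=shot('top','t3')[140:300,210:410]
cv2.imwrite('pics/s3z.png',np.hstack([cv2.resize(a[:,:,::-1],(400,400),interpolation=2),cv2.resize(b[:,:,::-1],(400,400),interpolation=2)]))
E
```

```text
(no output)
```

View pics/s3z.png

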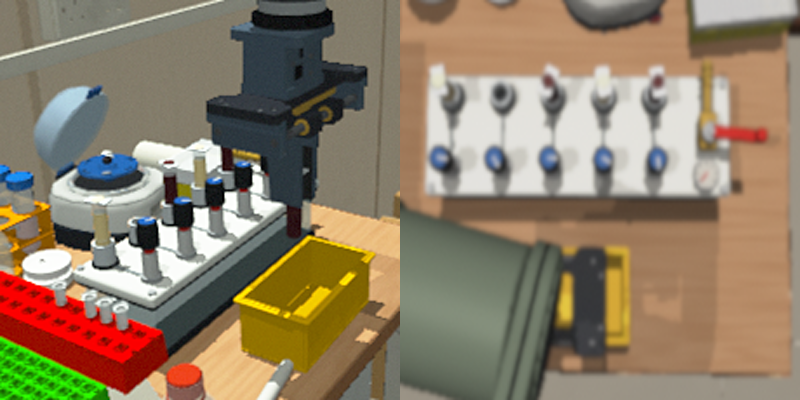

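Emit:
play_rows(increments=[[0, 0, -40, 0, 0.9], [0, 0, -40, 0, 0.9], [0, 0, -30, 0, 0.9], [0, 0, 0, 0, 0.9], [0, 0, 0, 0, 0.65], [0, 0, 0, 0, 0.65], [0, 0, 0, 0, 0.65], [0, 0, 40, 0, 0.65], [0, 0, 60, 0, 0.6], [0, 0, 60, 0, 0.55]])

```text
time_s: 6.48
ee_pos: [423.6, -81.7, 235.2]
ee_rot: [180.0, -0.0, 0.1]
force: [0.4, -0.8, -0.5]
gripper_width: 40.8
```

```bash
python3 - <<'E'
from h import *
a=shot('scene','s4')[200:330,270:400]
cv2.imwrite('pics/s4z.png',cv2.resize(a[:,:,::-1],(520,520),interpolation=2))
E
```

```text
(no output)
```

View pics/s4z.png

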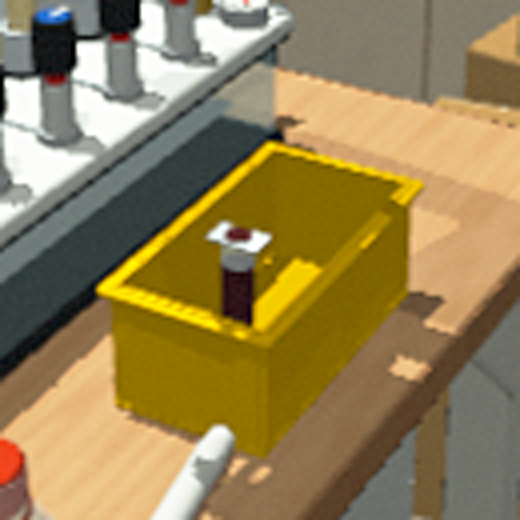

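Emit:
play_rows(increments=[[45.5, -6.5, 0, -7, 0.55], [45.5, -6.5, 0, -7, 0.55], [45.5, -6.5, 0, -7, 0.55], [46, -6.5, 0, -6, 0.55], [0, 0, 0, 0, 0.55], [0, 0, -35, 0, 0.55], [0, 0, -35, 0, 0.55], [0, 0, -20, 0, 0.55], [0, 0, 0, 0, 0.55], [0, 0, 0, 0, 0.9], [0, 0, 0, 0, 0.9], [0, 0, 0, 0, 0.9], [0, 0, 0, 0, 0.9], [0, 0, 0, 0, 0.9]])

```text
time_s: 8.28
ee_pos: [606.8, -107.9, 144.0]
ee_rot: [-180.0, -0.1, -26.9]
force: [-0.9, -0.1, 6.5]
gripper_width: 15.6
```

Emit:
play_rows(increments=[[0, 0, 10, 0, 0.9], [0, 0, 40, 0, 0.9], [0, 0, 40, 0, 0.9], [0, 0, 10, 0, 0.9], [-45.5, -14, 0, 7, 0.9], [-45.5, -14, 0, 7, 0.9], [-45.5, -14, 0, 7, 0.9], [-46, -15, 0, 6, 0.9], [0, 0, -20, 0, 0.9], [0, 0, 0, 0, 0.9], [0, 0, 0, 0, 0.9]])

```text
time_s: 9.65
ee_pos: [424.2, -164.7, 222.9]
ee_rot: [-180.0, 0.0, 0.1]
force: [0.0, 0.5, -0.0]
gripper_width: 15.4
```

```bash
python3 - <<'E'
from h import *
a=shot('scene','s5')[100:330,160:390];b=shot('top','t5')[140:300,210:410]
cv2.imwrite('pics/s5z.png',np.hstack([cv2.resize(a[:,:,::-1],(400,400),interpolation=2),cv2.resize(b[:,:,::-1],(400,400),interpolation=2)]))
E
```

```text
(no output)
```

View pics/s5z.png

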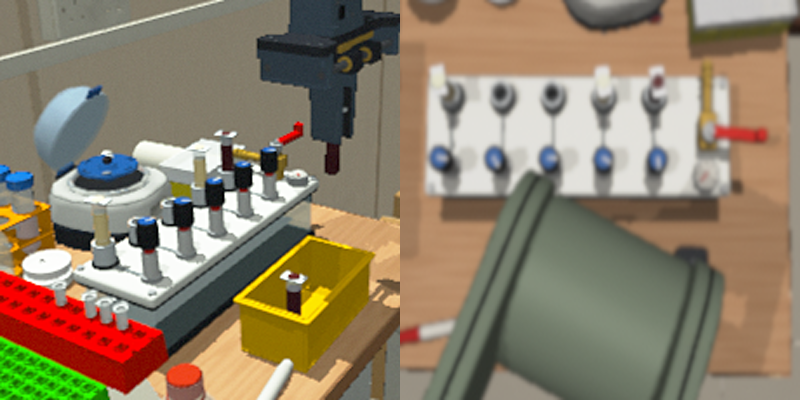

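Emit:
play_rows(increments=[[0, 0, -50, 0, 0.9], [0, 0, -50, 0, 0.9], [0, 0, -50, 0, 0.9], [0, 0, 0, 0, 0.9], [0, 0, 0, 0, 0.65], [0, 0, 0, 0, 0.65], [0, 0, 0, 0, 0.65], [0, 0, 50, 0, 0.65], [0, 0, 60, 0, 0.6], [0, 0, 50, 0, 0.55]])

```text
time_s: 11.0
ee_pos: [424.0, -165.0, 236.1]
ee_rot: [179.9, -0.2, 0.1]
force: [1.2, -0.3, -0.8]
gripper_width: 41.0
```

```bash
python3 - <<'E'
from h import *
a=shot('scene','s6')[200:330,270:400]
cv2.imwrite('pics/s6z.png',cv2.resize(a[:,:,::-1],(520,520),interpolation=2))
E
```

```text
(no output)
```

View pics/s6z.png

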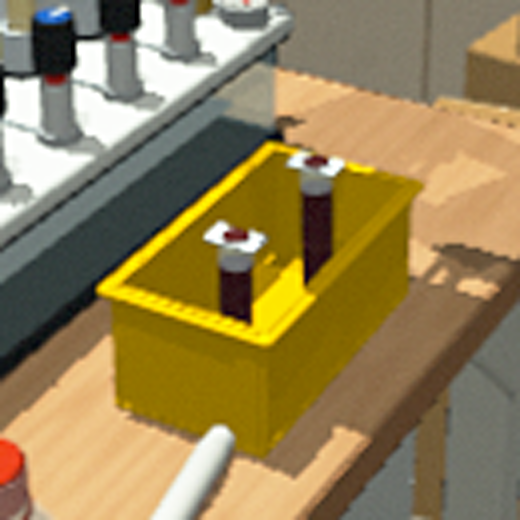

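Emit:
play_rows(increments=[[46, -14.5, 0, 2.5, 0.55], [46, -14.5, 0, 2.5, 0.55], [46, -15, 0, 2.5, 0.55], [45.5, -15, 0, 2.5, 0.55], [0, 0, 0, 0, 0.55], [0, 0, -35, 0, 0.55], [0, 0, -35, 0, 0.55], [0, 0, -20, 0, 0.55], [0, 0, 0, 0, 0.55], [0, 0, 0, 0, 0.9], [0, 0, 0, 0, 0.9], [0, 0, 0, 0, 0.9], [0, 0, 0, 0, 0.9], [0, 0, 0, 0, 0.9]])

```text
time_s: 12.8
ee_pos: [607.8, -223.7, 144.0]
ee_rot: [180.0, -0.1, 10.1]
force: [-1.2, 2.3, 6.0]
gripper_width: 15.6
```

Emit:
play_rows(increments=[[0, 0, 10, 0, 0.9], [0, 0, 40, 0, 0.9], [0, 0, 40, 0, 0.9], [0, 0, 10, 0, 0.9], [-46, 25, 0, -2.5, 0.9], [-46, 25, 0, -2.5, 0.9], [-46, 25, 0, -2.5, 0.9], [-45.5, 25, 0, -2.5, 0.9], [0, 0, -20, 0, 0.9], [0, 0, 0, 0, 0.9], [0, 0, 0, 0, 0.9]])

```text
time_s: 14.18
ee_pos: [424.3, -124.0, 222.9]
ee_rot: [180.0, 0.0, 0.1]
force: [0.3, -0.6, 0.1]
gripper_width: 15.4
```

```bash
python3 - <<'E'
from h import *
a=shot('scene','s7')[100:330,160:390];b=shot('top','t7')[140:300,210:410]
cv2.imwrite('pics/s7z.png',np.hstack([cv2.resize(a[:,:,::-1],(400,400),interpolation=2),cv2.resize(b[:,:,::-1],(400,400),interpolation=2)]))
E
```

```text
(no output)
```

View pics/s7z.png

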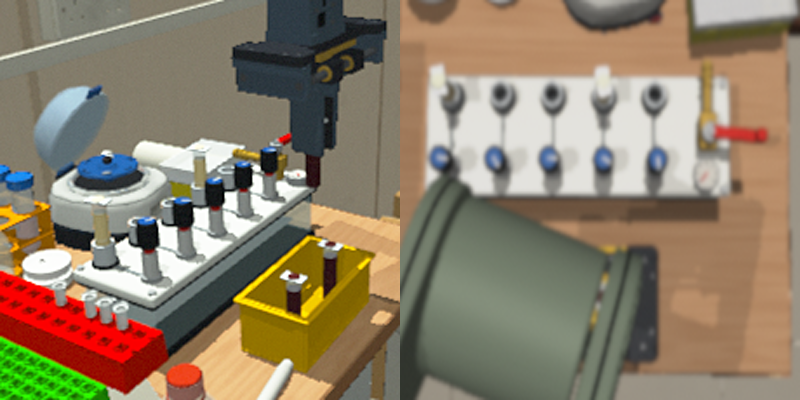

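Emit:
play_rows(increments=[[0, 0, -50, 0, 0.9], [0, 0, -50, 0, 0.9], [0, 0, -50, 0, 0.9], [0, 0, 0, 0, 0.9], [0, 0, 0, 0, 0.73], [0, 0, 0, 0, 0.73], [0, 0, 0, 0, 0.73], [0, 0, 50, 0, 0.73], [0, 0, 60, 0, 0.6], [0, 0, 50, 0, 0.55]])

```text
time_s: 15.52
ee_pos: [424.1, -123.8, 236.2]
ee_rot: [179.9, -0.2, 0.1]
force: [1.0, -0.1, -0.8]
gripper_width: 40.2
```

```bash
python3 - <<'E'
from h import *
a=shot('scene','s8')[200:330,270:400]
cv2.imwrite('pics/s8z.png',cv2.resize(a[:,:,::-1],(520,520),interpolation=2))
E
```

```text
(no output)
```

View pics/s8z.png

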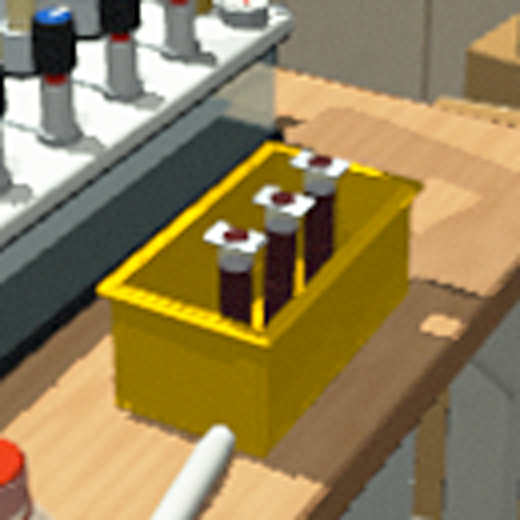

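Emit:
play_rows(increments=[[6, 0.8, 0, 10.5, 0.55], [6, 0.8, 0, 10.5, 0.55], [6, 0.8, 0, 10.5, 0.55], [6, 0.8, 0, 10.5, 0.55], [6, 0.8, 0, 10.5, 0.55], [6, 0.8, 0, 10.5, 0.55], [6, 0.8, 0, 10.5, 0.55], [6, 0.8, 0, 10.5, 0.55], [6, 0.8, 0, 10.5, 0.55], [6, 0.8, 0, 10.5, 0.55], [6, 0.8, 0, 10.5, 0.55], [6, 0.8, 0, 10.5, 0.55], [6, 0.8, 0, 10.5, 0.55], [6, 0.8, 0, 10.5, 0.55], [6, 0.8, 0, 10.5, 0.55], [6, 0.8, 0, 10.5, 0.55], [6, 0.8, 0, 10.5, 0.55], [6, 0.8, 0, 10.5, 0.55], [6, 0.8, 0, 10.5, 0.55], [5, 0.8, 0, 10.5, 0.55]])

```text
time_s: 18.08
ee_pos: [543.1, -107.7, 233.5]
ee_rot: [-180.0, 0.1, -149.5]
force: [-0.5, -0.5, -0.4]
gripper_width: 40.9
```

Emit:
play_rows(increments=[[0, 0, 0, 0, 0.55], [0, 0, -40, 0, 0.55], [0, 0, -40, 0, 0.55], [0, 0, -18, 0, 0.55], [0, 0, 0, 0, 0.55], [0, 0, 0, 0, 0.55]])

```text
time_s: 18.82
ee_pos: [543.5, -108.0, 136.1]
ee_rot: [-179.9, 0.1, -150.0]
force: [0.7, 0.2, -0.3]
gripper_width: 40.5
```

```bash
python3 - <<'E'
from h import *
s=env.state();print({k:np.round(s[k],2) for k in('time_s','qpos','ee_pos','ee_rot','force','torque','gripper_width')})
a=shot('scene','s9')[130:270,180:360]
cv2.imwrite('pics/s9z.png',cv2.resize(a[:,:,::-1],None,fx=4.4,fy=4.2,interpolation=2))
E
```

```text
{'time_s': np.float64(18.82), 'qpos': array([ -12.43,   20.66,  100.32,    0.  ,   58.91, -132.48]), 'ee_pos': array([ 543.51, -107.97,  136.11]), 'ee_rot': array([-1.7993e+02,  8.0000e-02, -1.4995e+02]), 'force': array([ 0.7 ,  0.21, -0.27]), 'torque': array([ 0.14, -0.13, -0.04]), 'gripper_width': np.float64(40.54)}
```

View pics/s9z.png

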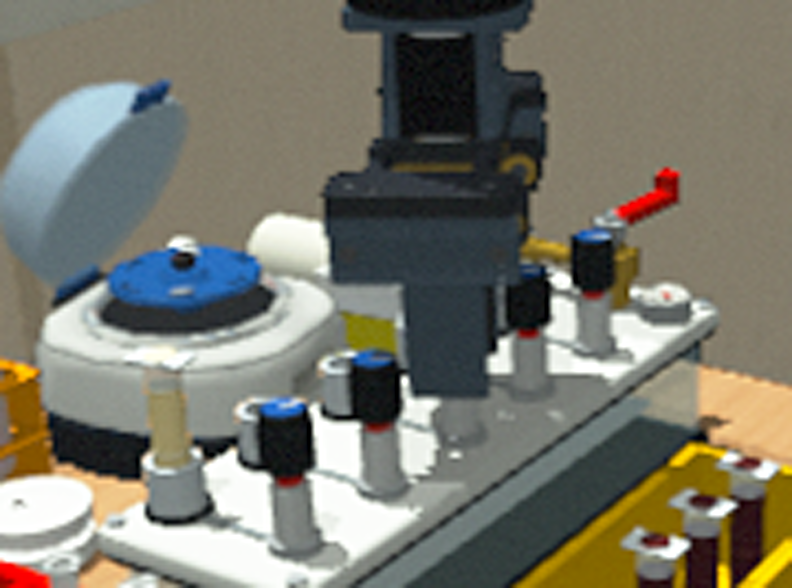

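Emit:
play_rows(increments=[[0, 0, 0, 0, 0.9], [0, 0, 0, 0, 0.9], [0, 0, 0, 0, 0.9], [0, 0, 0, 0, 0.9]], newtons=15)

```text
time_s: 19.38
ee_pos: [542.7, -107.1, 135.5]
ee_rot: [179.9, 0.0, -149.9]
force: [-2.4, 4.2, 5.5]
gripper_width: 20.7
```

```bash
cat >st.py <<'E'
from h import *
s=env.state();print({k:np.round(s[k],2).tolist() for k in('time_s','ee_pos','ee_rot','force','torque','gripper_width')},s['qpos'].round(1)[5], s['effort'].round(3)[5])
E
python3 st.py
```

```text
{'time_s': 19.38, 'ee_pos': [542.71, -107.14, 135.45], 'ee_rot': [179.93, 0.02, -149.89], 'force': [-2.42, 4.24, 5.49], 'torque': [0.82, 0.27, -0.01], 'gripper_width': 20.75} -132.5 -0.025
```

Emit:
play_rows(increments=[[0, 0, -0.17, -10, 0.9], [0, 0, -0.17, -10, 0.9], [0, 0, -0.17, -10, 0.9], [0, 0, -0.17, -10, 0.9], [0, 0, -0.17, -10, 0.9], [0, 0, -0.17, -10, 0.9], [0, 0, -0.17, -10, 0.9], [0, 0, -0.17, -10, 0.9], [0, 0, -0.17, -10, 0.9], [0, 0, -0.17, -10, 0.9], [0, 0, -0.17, -10, 0.9], [0, 0, -0.17, -10, 0.9]])

```text
time_s: 20.88
ee_pos: [542.2, -108.0, 133.4]
ee_rot: [-179.9, 0.0, 89.8]
force: [-3.0, 1.5, 6.3]
gripper_width: 21.5
```

```bash
python3 st.py
```

```text
{'time_s': 20.88, 'ee_pos': [542.23, -107.95, 133.43], 'ee_rot': [-179.94, 0.03, 89.82], 'force': [-3.02, 1.53, 6.32], 'torque': [0.18, 0.53, 0.02], 'gripper_width': 21.48} -12.2 -1.118
```

Emit:
play_rows(increments=[[0, 0, -0.17, -10, 0.9], [0, 0, -0.17, -10, 0.9], [0, 0, -0.17, -10, 0.9], [0, 0, -0.17, -10, 0.9]])

```text
time_s: 21.38
ee_pos: [541.9, -107.8, 132.7]
ee_rot: [-179.9, 0.1, 49.8]
force: [-4.6, 1.8, 7.5]
gripper_width: 20.8
```

```bash
python3 st.py
```

```text
{'time_s': 21.38, 'ee_pos': [541.91, -107.8, 132.74], 'ee_rot': [-179.93, 0.08, 49.81], 'force': [-4.56, 1.77, 7.46], 'torque': [0.3, 0.66, 0.02], 'gripper_width': 20.83} 27.8 -1.119
```

Emit:
play_rows(increments=[[0, 0, -0.17, -10, 0.9], [0, 0, -0.17, -10, 0.9], [0, 0, -0.17, -10, 0.9], [0, 0, -0.17, -10, 0.9]])

```text
time_s: 21.88
ee_pos: [541.7, -107.5, 132.0]
ee_rot: [-180.0, 0.1, 9.8]
force: [-4.5, 2.7, 6.3]
gripper_width: 21.3
```

```bash
python3 st.py
```

```text
{'time_s': 21.88, 'ee_pos': [541.73, -107.5, 132.05], 'ee_rot': [-179.95, 0.13, 9.8], 'force': [-4.5, 2.71, 6.27], 'torque': [0.47, 0.78, -0.0], 'gripper_width': 21.32} 67.8 -1.119
```

Emit:
play_rows(increments=[[0, 0, -0.17, -10, 0.9], [0, 0, -0.17, -10, 0.9], [0, 0, -0.17, -10, 0.9], [0, 0, -0.17, -10, 0.9]])

```text
time_s: 22.38
ee_pos: [541.8, -107.1, 131.4]
ee_rot: [180.0, 0.1, -30.2]
force: [-4.1, 4.0, 6.6]
gripper_width: 21.0
```

```bash
python3 st.py
```

```text
{'time_s': 22.38, 'ee_pos': [541.79, -107.14, 131.38], 'ee_rot': [179.99, 0.14, -30.21], 'force': [-4.15, 3.96, 6.57], 'torque': [0.81, 0.69, -0.02], 'gripper_width': 20.99} 107.8 -1.12
```

Emit:
play_rows(increments=[[0, 0, -0.17, -10, 0.9], [0, 0, -0.17, -10, 0.9], [0, 0, 0, 0, 0.9], [0, 0, 0, 0, 0.9]])

```text
time_s: 22.88
ee_pos: [541.9, -107.0, 131.1]
ee_rot: [180.0, 0.1, -49.9]
force: [-4.2, 4.3, 7.2]
gripper_width: 21.0
```

```bash
python3 st.py
```

```text
{'time_s': 22.88, 'ee_pos': [541.91, -107.02, 131.06], 'ee_rot': [179.96, 0.13, -49.89], 'force': [-4.16, 4.31, 7.2], 'torque': [0.86, 0.7, -0.1], 'gripper_width': 20.99} 127.5 -0.034
```

Emit:
play_rows(increments=[[0, 0, 0, 0, 0.6], [0, 0, 0, 0, 0.6], [0, 0, 0, 0, 0.6], [-1, 0.5, 0, 10, 0.6], [0, 0, 0, 10, 0.6], [0, 0, 0, 10, 0.6], [0, 0, 0, 10, 0.6], [0, 0, 0, 10, 0.6], [0, 0, 0, 10, 0.6], [0, 0, 0, 10, 0.6], [0, 0, 0, 10, 0.6], [0, 0, 0, 10, 0.6], [0, 0, 0, 10, 0.6], [0, 0, 0, 10, 0.6], [0, 0, 0, 10, 0.6]])

```text
time_s: 24.75
ee_pos: [542.0, -107.5, 130.4]
ee_rot: [180.0, 0.0, 70.5]
force: [-0.5, 0.1, -0.1]
gripper_width: 36.3
```

```bash
python3 st.py
```

```text
{'time_s': 24.75, 'ee_pos': [541.99, -107.48, 130.36], 'ee_rot': [179.99, 0.02, 70.46], 'force': [-0.47, 0.08, -0.08], 'torque': [-0.03, -0.08, 0.01], 'gripper_width': 36.32} 7.2 1.15
```

Emit:
play_rows(increments=[[0, 0, 0, 0, 0.9], [0, 0, 0, 0, 0.9], [0, 0, 0, 0, 0.9], [0, 0, 0, 0, 0.9]])

```text
time_s: 25.25
ee_pos: [542.1, -107.4, 130.5]
ee_rot: [180.0, 0.0, 70.1]
force: [0.2, -0.9, -1.8]
gripper_width: 21.3
```

```bash
python3 st.py
```

```text
{'time_s': 25.25, 'ee_pos': [542.12, -107.43, 130.49], 'ee_rot': [179.97, 0.01, 70.08], 'force': [0.17, -0.93, -1.81], 'torque': [-0.17, -0.23, -0.01], 'gripper_width': 21.33} 7.5 -0.023
```

Emit:
play_rows(increments=[[0, 0, -0.17, -10, 0.9], [0, 0, -0.17, -10, 0.9]])

```text
time_s: 25.5
ee_pos: [542.2, -107.3, 130.4]
ee_rot: [180.0, -0.0, 49.8]
force: [-0.3, -0.2, 0.3]
gripper_width: 21.4
```

```bash
python3 st.py
```

```text
{'time_s': 25.5, 'ee_pos': [542.19, -107.34, 130.36], 'ee_rot': [179.95, -0.01, 49.81], 'force': [-0.27, -0.23, 0.31], 'torque': [-0.06, -0.19, 0.22], 'gripper_width': 21.42} 27.8 -0.901
```

Emit:
play_rows(increments=[[0, 0, -0.17, -10, 0.9], [0, 0, -0.17, -10, 0.9]])

```text
time_s: 25.75
ee_pos: [542.2, -107.3, 130.3]
ee_rot: [179.9, -0.0, 29.8]
force: [1.1, -0.1, 1.8]
gripper_width: 21.6
```

```bash
python3 st.py
```

```text
{'time_s': 25.75, 'ee_pos': [542.21, -107.32, 130.33], 'ee_rot': [179.95, -0.03, 29.82], 'force': [1.11, -0.12, 1.76], 'torque': [-0.08, 0.05, 0.17], 'gripper_width': 21.58} 47.8 -0.896
```

Emit:
play_rows(increments=[[0, 0, 0, 0, 0.6], [0, 0, 0, 0, 0.55], [0, 0, 30, 0, 0.55], [0, 0, 30, 10, 0.55], [0, 10, 0, 10, 0.55], [0, 10, 0, 10, 0.55], [0, 10, 0, 10, 0.55], [0, 10, 0, 10, 0.55], [0, 10, 0, 10, 0.55], [0, 8, 0, 10, 0.55], [0, 0, 0, 10, 0.55], [0, 0, 0, 10, 0.55], [0, 0, 0, 10, 0.55], [0, 0, 0, 10, 0.55], [0, 0, 0, 10, 0.55], [0, 0, 0, 10, 0.55], [0, 0, 0, 10, 0.55], [0, 0, 0, 10, 0.55], [0, 0, 0, 10, 0.55], [0, 0, 0, 10, 0.55]])

```text
time_s: 28.25
ee_pos: [541.7, -49.2, 189.7]
ee_rot: [180.0, -0.0, -159.4]
force: [-0.5, 0.4, 0.4]
gripper_width: 41.1
```

```bash
python3 - <<'E'
from h import *
a=shot('scene','s10')[130:270,180:360];b=shot('top','t10')[140:300,210:410]
cv2.imwrite('pics/s10z.png',np.hstack([cv2.resize(a[:,:,::-1],(400,400),interpolation=2),cv2.resize(b[:,:,::-1],(400,400),interpolation=2)]))
E
python3 st.py
```

```text
{'time_s': 28.35, 'ee_pos': [541.7, -49.23, 189.76], 'ee_rot': [179.98, -0.02, -159.81], 'force': [-0.69, 0.38, -0.74], 'torque': [0.15, -0.15, -0.0], 'gripper_width': 41.01} -116.6 -0.643
```

View pics/s10z.png

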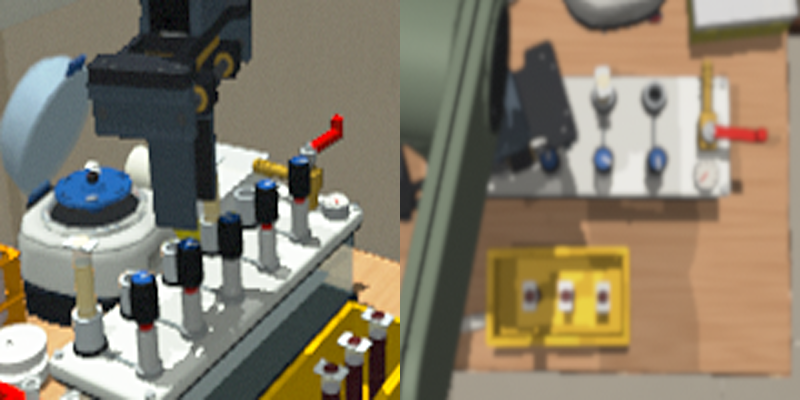

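Emit:
play_rows(increments=[[0, 0, -30, 5, 0.55], [0, 0, -25, 5, 0.55], [0, 0, 0, 0, 0.55], [0, 0, 0, 0, 0.9], [0, 0, 0, 0, 0.9], [0, 0, 0, 0, 0.9], [0, 0, 0, 0, 0.9]])

```text
time_s: 29.22
ee_pos: [542.4, -48.9, 135.9]
ee_rot: [-180.0, 0.1, -149.9]
force: [-0.5, 3.1, 5.6]
gripper_width: 21.1
```

```bash
python3 st.py
```

```text
{'time_s': 29.22, 'ee_pos': [542.39, -48.91, 135.94], 'ee_rot': [-179.98, 0.11, -149.91], 'force': [-0.54, 3.13, 5.58], 'torque': [0.59, 0.06, -0.02], 'gripper_width': 21.07} -126.5 -0.024
```

Emit:
play_rows(increments=[[0, 0, -0.17, -10, 0.9], [0, 0, -0.17, -10, 0.9], [0, 0, -0.17, -10, 0.9], [0, 0, -0.17, -10, 0.9], [0, 0, -0.17, -10, 0.9], [0, 0, -0.17, -10, 0.9], [0, 0, -0.17, -10, 0.9], [0, 0, -0.17, -10, 0.9], [0, 0, -0.17, -10, 0.9], [0, 0, -0.17, -10, 0.9], [0, 0, -0.17, -10, 0.9], [0, 0, -0.17, -10, 0.9], [0, 0, -0.17, -10, 0.9], [0, 0, -0.17, -10, 0.9]])

```text
time_s: 30.98
ee_pos: [541.2, -50.2, 133.5]
ee_rot: [-180.0, 0.1, 69.8]
force: [-3.4, -1.9, 8.6]
gripper_width: 21.3
```

```bash
python3 st.py
```

```text
{'time_s': 30.98, 'ee_pos': [541.24, -50.25, 133.54], 'ee_rot': [-180.0, 0.12, 69.82], 'force': [-3.36, -1.9, 8.56], 'torque': [-0.27, 0.59, 0.03], 'gripper_width': 21.34} 13.8 -1.119
```

Emit:
play_rows(increments=[[0, 0, -0.17, -10, 0.9], [0, 0, -0.17, -10, 0.9], [0, 0, -0.17, -10, 0.9], [0, 0, -0.17, -10, 0.9]])

```text
time_s: 31.48
ee_pos: [540.7, -49.8, 132.8]
ee_rot: [180.0, 0.1, 29.8]
force: [-5.0, -0.2, 9.2]
gripper_width: 21.0
```

```bash
python3 st.py
```

```text
{'time_s': 31.48, 'ee_pos': [540.73, -49.83, 132.83], 'ee_rot': [179.99, 0.13, 29.81], 'force': [-4.95, -0.24, 9.16], 'torque': [-0.01, 0.88, -0.03], 'gripper_width': 20.99} 53.8 -1.121
```

Emit:
play_rows(increments=[[0, 0, -0.17, -10, 0.9], [0, 0, -0.17, -10, 0.9], [0, 0, -0.17, -10, 0.9]])

```text
time_s: 31.85
ee_pos: [540.6, -49.4, 132.3]
ee_rot: [180.0, 0.1, -0.2]
force: [-4.7, 1.9, 9.6]
gripper_width: 20.9
```

```bash
python3 st.py
```

```text
{'time_s': 31.85, 'ee_pos': [540.61, -49.38, 132.31], 'ee_rot': [179.98, 0.13, -0.21], 'force': [-4.73, 1.86, 9.57], 'torque': [0.29, 0.97, 0.01], 'gripper_width': 20.9} 83.8 -1.122
```

Emit:
play_rows(increments=[[0, 0, -0.17, -10, 0.9], [0, 0, -0.17, -10, 0.9], [0, 0, -0.17, -10, 0.9]])

```text
time_s: 32.22
ee_pos: [542.8, -50.1, 131.9]
ee_rot: [180.0, -0.2, -30.1]
force: [1.7, -2.8, 5.2]
gripper_width: 21.1
```

```bash
python3 st.py
```

```text
{'time_s': 32.22, 'ee_pos': [542.84, -50.12, 131.93], 'ee_rot': [179.97, -0.2, -30.13], 'force': [1.67, -2.78, 5.15], 'torque': [-0.36, -0.2, 0.23], 'gripper_width': 21.11} 113.8 -0.897
```

Emit:
play_rows(increments=[[0, 0, -0.17, -10, 0.9], [0, 0, -0.17, -10, 0.9]])

```text
time_s: 32.48
ee_pos: [542.7, -50.7, 131.5]
ee_rot: [180.0, -0.2, -50.1]
force: [-0.4, -2.9, 5.6]
gripper_width: 20.9
```

```bash
python3 st.py
```

```text
{'time_s': 32.48, 'ee_pos': [542.71, -50.72, 131.51], 'ee_rot': [179.98, -0.23, -50.12], 'force': [-0.36, -2.93, 5.63], 'torque': [-0.39, 0.19, 0.23], 'gripper_width': 20.94} 133.8 -0.895
```

Emit:
play_rows(increments=[[0, 0, 0, 0, 0.6], [0, 0, 0, 0, 0.55], [0, 0, 30, 0, 0.55], [0, 0, 40, 10, 0.55], [0, -10, 0, 10, 0.55], [0, -10, 0, 10, 0.55], [0, -10, 0, 10, 0.55], [0, -10, 0, 10, 0.55], [0, -10, 0, 10, 0.55], [0, -10, 0, 10, 0.55], [0, -10, 0, 10, 0.55], [0, -10, 0, 10, 0.55], [0, -10, 0, 10, 0.55], [0, -10, 0, 10, 0.55], [0, -10, 0, 10, 0.55], [0, -10, 0, 10, 0.55], [0, -10, 0, 10, 0.55], [0, -10, 0, 10, 0.55], [0, -10, 0, 10, 0.55], [1.3, -10, 0, 10, 0.55]])

```text
time_s: 34.98
ee_pos: [543.0, -209.4, 200.0]
ee_rot: [-180.0, -0.0, 120.6]
force: [1.3, 0.1, -0.6]
gripper_width: 41.0
```

Emit:
play_rows(increments=[[0, -10, 0, 10, 0.55], [0, -4.7, 0, 10, 0.55], [0, 0, 0, 10, 0.55], [0, 0, 0, 10, 0.55], [0, 0, 0, 10, 0.55], [0, 0, 0, 10, 0.55], [0, 0, 0, 10, 0.55], [0, 0, 0, 10, 0.55], [0, 0, 0, 0, 0.55]])

```text
time_s: 36.1
ee_pos: [543.1, -223.8, 200.1]
ee_rot: [180.0, -0.0, -159.9]
force: [0.7, 0.9, 0.1]
gripper_width: 41.3
```

```bash
python3 - <<'E'
from h import *
a=shot('scene','s11')[130:270,180:360];b=shot('top','t11')[140:300,210:410]
cv2.imwrite('pics/s11z.png',np.hstack([cv2.resize(a[:,:,::-1],(400,400),interpolation=2),cv2.resize(b[:,:,::-1],(400,400),interpolation=2)]))
E
python3 st.py
```

```text
{'time_s': 36.2, 'ee_pos': [543.09, -223.86, 200.19], 'ee_rot': [179.97, -0.02, -159.98], 'force': [-1.47, 1.43, -0.06], 'torque': [0.15, -0.17, -0.03], 'gripper_width': 41.01} -133.5 -0.013
```

View pics/s11z.png

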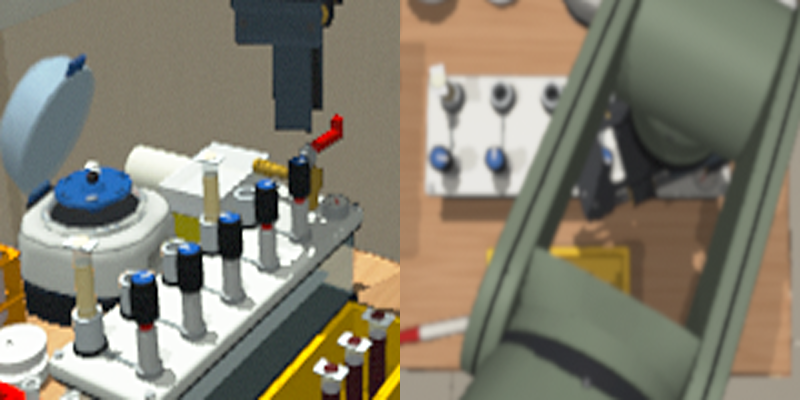

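Emit:
play_rows(increments=[[0, 0, -35, 0, 0.55], [0, 0, -30, 0, 0.55], [0, 0, 0, 0, 0.55], [0, 0, 0, 0, 0.9], [0, 0, 0, 0, 0.9], [0, 0, 0, 0, 0.9], [0, 0, 0, 0, 0.9]])

```text
time_s: 37.08
ee_pos: [543.7, -223.4, 136.8]
ee_rot: [180.0, 0.1, -159.9]
force: [-0.8, 4.2, 6.3]
gripper_width: 21.2
```

```bash
python3 st.py
```

```text
{'time_s': 37.08, 'ee_pos': [543.7, -223.4, 136.82], 'ee_rot': [180.0, 0.11, -159.9], 'force': [-0.79, 4.21, 6.35], 'torque': [0.88, -0.0, -0.01], 'gripper_width': 21.16} -133.7 -0.03
```

Emit:
play_rows(increments=[[0, 0, -0.17, -10, 0.9], [0, 0, -0.17, -10, 0.9], [0, 0, -0.17, -10, 0.9], [0, 0, -0.17, -10, 0.9], [0, 0, -0.17, -10, 0.9], [0, 0, -0.17, -10, 0.9], [0, 0, -0.17, -10, 0.9], [0, 0, -0.17, -10, 0.9], [0, 0, -0.17, -10, 0.9], [0, 0, -0.17, -10, 0.9], [0, 0, -0.17, -10, 0.9], [0, 0, -0.17, -10, 0.9], [0, 0, -0.17, -10, 0.9], [0, 0, -0.17, -10, 0.9]])

```text
time_s: 38.83
ee_pos: [543.5, -223.5, 134.5]
ee_rot: [179.9, -0.1, 59.8]
force: [-1.8, 4.0, 6.7]
gripper_width: 21.4
```

```bash
python3 st.py
```

```text
{'time_s': 38.83, 'ee_pos': [543.53, -223.52, 134.46], 'ee_rot': [179.93, -0.06, 59.79], 'force': [-1.84, 3.98, 6.74], 'torque': [0.67, 0.21, 0.04], 'gripper_width': 21.45} 6.7 -1.12
```

Emit:
play_rows(increments=[[0, 0, -0.17, -10, 0.9], [0, 0, -0.17, -10, 0.9], [0, 0, -0.17, -10, 0.9], [0, 0, -0.17, -10, 0.9]])

```text
time_s: 39.33
ee_pos: [543.5, -223.5, 133.8]
ee_rot: [180.0, -0.1, 19.8]
force: [-2.2, 3.5, 6.4]
gripper_width: 21.3
```

```bash
python3 st.py
```

```text
{'time_s': 39.33, 'ee_pos': [543.51, -223.46, 133.8], 'ee_rot': [179.99, -0.09, 19.79], 'force': [-2.21, 3.46, 6.44], 'torque': [0.75, 0.28, 0.04], 'gripper_width': 21.34} 46.7 -1.121
```

Emit:
play_rows(increments=[[0, 0, -0.17, -10, 0.9], [0, 0, -0.17, -10, 0.9], [0, 0, -0.17, -10, 0.9]])

```text
time_s: 39.7
ee_pos: [543.0, -223.3, 133.1]
ee_rot: [-180.0, -0.0, -10.2]
force: [-1.9, 4.7, 6.2]
gripper_width: 21.4
```

```bash
python3 st.py
```

```text
{'time_s': 39.7, 'ee_pos': [542.99, -223.33, 133.1], 'ee_rot': [-179.97, -0.0, -10.16], 'force': [-1.87, 4.67, 6.19], 'torque': [0.81, 0.44, 0.21], 'gripper_width': 21.39} 76.6 -0.907
```

Emit:
play_rows(increments=[[0, 0, -0.17, -10, 0.9], [0, 0, -0.17, -10, 0.9], [0, 0, -0.17, -10, 0.9]])

```text
time_s: 40.08
ee_pos: [543.8, -223.6, 132.5]
ee_rot: [-179.9, -0.1, -40.2]
force: [-1.6, 3.4, 5.1]
gripper_width: 21.2
```

```bash
python3 st.py
```

```text
{'time_s': 40.08, 'ee_pos': [543.77, -223.56, 132.49], 'ee_rot': [-179.94, -0.08, -40.16], 'force': [-1.57, 3.44, 5.12], 'torque': [0.61, 0.04, 0.22], 'gripper_width': 21.18} 106.6 -0.898
```

Emit:
play_rows(increments=[[0, 0, 0, 0, 0.6], [0, 0, 0, 0, 0.55], [0, 0, 30, 0, 0.55], [0, 0, 50, 8, 0.55], [2, -10, 0, 10, 0.55], [2, -10, 0, 10, 0.55], [2, -10, 0, 10, 0.55], [2, -10, 0, 10, 0.55], [2, -10, 0, 10, 0.55], [2, -10, 0, 10, 0.55], [2, -10, 0, 10, 0.55], [2, -10, 0, 10, 0.55], [2, -10, 0, 10, 0.55], [2, -10, 0, 10, 0.6], [2, -10, 0, 10, 0.6], [1, -3.5, 0, 10, 0.6], [0, 0, 0, 0, 0.6], [0, 0, 0, 0, 0.6]])

```text
time_s: 42.32
ee_pos: [566.1, -337.5, 211.2]
ee_rot: [-180.0, -0.0, 88.0]
force: [-0.2, 0.6, 0.8]
gripper_width: 36.4
```

```bash
python3 - <<'E'
from h import *
a=shot('scene','s12')[100:270,180:360];b=shot('top','t12')[140:300,210:410]
cv2.imwrite('pics/s12z.png',np.hstack([cv2.resize(a[:,:,::-1],(400,400),interpolation=2),cv2.resize(b[:,:,::-1],(400,400),interpolation=2)]))
E
python3 st.py
```

```text
{'time_s': 42.42, 'ee_pos': [566.13, -337.33, 211.31], 'ee_rot': [-180.0, -0.0, 88.07], 'force': [-0.03, -0.57, 0.24], 'torque': [-0.0, -0.07, 0.02], 'gripper_width': 36.45} -29.9 0.009
```

View pics/s12z.png

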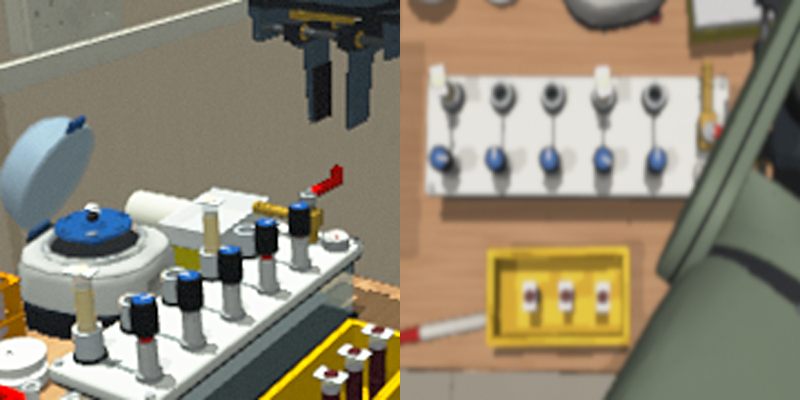

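Emit:
play_rows(increments=[[0, 0, -35, 0, 0.6], [0, 0, -35, 0, 0.6], [0, 0, 0, 0, 0.6], [0, 0, 0, 0, 0.98], [0, 0, 0, 0, 0.98], [0, 0, 0, 0, 0.98], [0, 0, 0, 0, 0.98]])

```text
time_s: 43.3
ee_pos: [567.3, -337.9, 142.9]
ee_rot: [179.8, 0.1, 88.1]
force: [1.0, -0.7, 4.9]
gripper_width: 12.2
```

```bash
python3 st.py
```

```text
{'time_s': 43.3, 'ee_pos': [567.28, -337.94, 142.91], 'ee_rot': [179.8, 0.09, 88.1], 'force': [1.04, -0.71, 4.95], 'torque': [0.01, -0.39, -0.15], 'gripper_width': 12.23} -29.9 -0.124
```

Emit:
play_rows(increments=[[-7.8, 1, 0, -9, 0.98], [-8.2, 2.3, 0, -9, 0.98], [-7.7, 3.5, 0, -9, 0.98], [-7.1, 4.7, 0, -9, 0.98], [-6.2, 5.7, 0, -9, 0.98], [-5.3, 6.6, 0, -9, 0.98], [-4.2, 7.4, 0, -9, 0.98], [-3, 7.9, 0, -9, 0.98]])

```text
time_s: 44.3
ee_pos: [516.6, -297.7, 142.7]
ee_rot: [-180.0, -0.0, 15.9]
force: [-0.5, 2.9, 6.0]
gripper_width: 11.9
```

```bash
python3 st.py
```

```text
{'time_s': 44.3, 'ee_pos': [516.56, -297.67, 142.73], 'ee_rot': [-179.99, -0.04, 15.87], 'force': [-0.5, 2.88, 6.0], 'torque': [0.53, 0.04, 0.2], 'gripper_width': 11.89} 43.0 -0.843
```

Emit:
play_rows(increments=[[-1.7, 8.3, 0, -9, 0.98], [-0.4, 6.6, 0, -7, 0.98], [0, 0, 0, 0, 0.98], [0, 0, 0, 0, 0.98]])

```text
time_s: 44.8
ee_pos: [514.3, -282.6, 142.7]
ee_rot: [-180.0, 0.0, 0.2]
force: [-1.4, 3.8, 8.0]
gripper_width: 11.8
```

```bash
python3 st.py
```

```text
{'time_s': 44.8, 'ee_pos': [514.34, -282.61, 142.7], 'ee_rot': [-179.95, 0.0, 0.18], 'force': [-1.37, 3.84, 8.0], 'torque': [0.61, 0.26, 0.21], 'gripper_width': 11.83} 59.9 0.225
```

Emit:
play_rows(increments=[[0, 2, 0, -2, 0.98], [0, 0, 0, 0, 0.98], [0, 0, 0, 0, 0.98]])

```text
time_s: 45.18
ee_pos: [514.5, -282.2, 142.7]
ee_rot: [179.9, -0.0, -1.8]
force: [-1.3, -1.5, 5.8]
gripper_width: 12.2
```

```bash
python3 st.py
```

```text
{'time_s': 45.18, 'ee_pos': [514.51, -282.21, 142.69], 'ee_rot': [179.87, -0.03, -1.79], 'force': [-1.34, -1.45, 5.8], 'torque': [-0.06, 0.31, 0.32], 'gripper_width': 12.18} 62.0 0.32
```

Emit:
play_rows(increments=[[0, 0, 0, 0, 0.7], [0, 0, 0, 0, 0.65], [0, 0, 0, 0, 0.65], [0, 0, 40, 0, 0.65], [0, 0, 50, 0, 0.65], [-30, -30, 0, 0, 0.5], [-30, -30, 0, 0, 0.5], [-30, -30, 0, 0, 0.3], [-30, -30, 0, 0, 0.3], [-30, -30, 0, 0, 0], [-30, -30, 0, 0, 0], [-30, -30, 0, 0, 0], [-30, -30, 0, 0, 0], [-30, -30, 0, 0, 0], [0, 0, 0, 0, 0], [0, 0, 0, 0, 0]])

```text
time_s: 47.18
ee_pos: [244.8, -551.0, 231.0]
ee_rot: [-179.9, -0.0, -1.9]
force: [-0.1, 0.2, -0.1]
gripper_width: 91.0
```

```bash
python3 - <<'E'
from h import *
a=shot('scene','s13')[150:330,180:390];b=shot('top','t13')[140:300,210:410]
cv2.imwrite('pics/s13z.png',np.hstack([cv2.resize(a[:,:,::-1],(400,400),interpolation=2),cv2.resize(b[:,:,::-1],(400,400),interpolation=2)]))
for u,v in ((175,378),): pass
E
python3 st.py
```

```text
{'time_s': 47.28, 'ee_pos': [245.34, -550.69, 231.32], 'ee_rot': [-179.97, -0.01, -1.81], 'force': [-0.32, -0.28, -0.37], 'torque': [0.03, 0.01, 0.01], 'gripper_width': 91.22} 24.7 0.002
```

View pics/s13z.png

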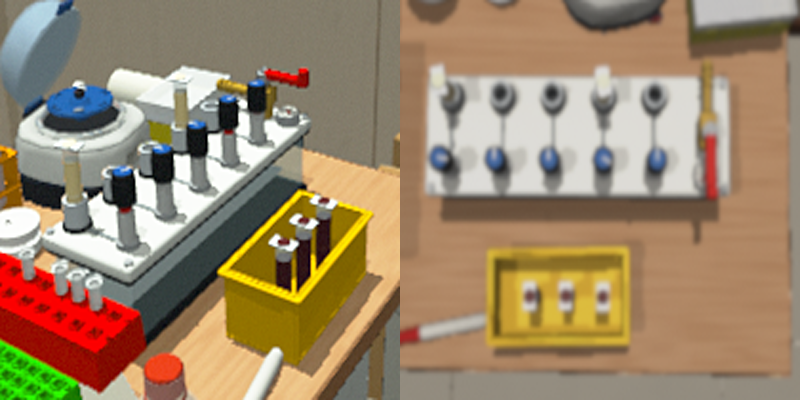

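```bash
python3 -c "
from workcell import env
print(env.job_done())"
```

```text
the job is handed in; nothing more can be done
None
```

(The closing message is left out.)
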